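# Lock a tube carrier on its rotator shaft

## Task

The tube carrier on the sample rotator is loose on its shaft. Swing its collar by the thumbscrew until the screw stands square over the flat on the shaft, then tighten the thumbscrew clockwise onto the flat until it is firm, about 20 degrees past where the foot first meets the flat, without overtightening it (40 degrees is too much) or dragging the shaft round, and let go. Leave the other things on the bench as they stand.

Things in the scene. Friction and masses are not known exactly. Their poses are not given: they have to be found in the camera images.
- rotator: sample rotator: white base plate 170 x 400 x 16 mm, fixed. Origin on the bench below the shaft axis and the collar's middle. y runs along the level shaft, whose axis is 140 mm above the bench, towards the motor box (130 x 100 mm, top 190 mm above the bench, its near face 115 mm along +y); a bearing post stands 140 mm along -y.
- shaft: steel D-shaft, 24 mm diameter. Origin on its axis at the collar's middle, y along it; z is the way its flat faces, 0 to 0.3 rad from straight up, leaning to the rotator's -x side. The flat runs along the shaft, 13 mm wide, 8.0 to 10.4 mm from the axis (differs each time). A gearbox holds the shaft; about 0.9 N·m drags it round.
- tab_tip (a point): outer end of a 10 mm wide pointer tab on the shaft's aluminium flange, 44 mm from the axis and 87 mm from the collar's middle towards the motor; the tab points the way the flat faces.
- collar: aluminium collar, 48 mm diameter, 34 mm wide, three vials hanging on its other side. Origin on the shaft axis, y along the shaft, z the way its screw points outward. It turns stiffly about the shaft (about 0.1 N·m), stays where left, cannot slide along. It starts 0.65 to 1.0 rad from upright, leaning to the rotator's -x side.
- setscrew: the screw's axis, carried by the collar: z points outward along the screw from the shaft axis, y along the shaft. Origin at the screw's foot (10 mm across), 12.6 mm from the shaft axis at the start and nearer as the screw goes in. A light nip lets the foot square itself on the flat, if the collar is free to follow.
- thumb_bar (a point): centre of the thumbscrew's black grip bar, on the screw's axis 48 mm outward of the foot (60.6 mm from the shaft axis at the start). The bar is 36 mm long, 10 mm thick and 20 mm deep along the screw; z outward along the screw, y along the bar's length; at the start the bar lies along the shaft. Below it is an 8 mm stem.
- thumbscrew (a joint): turn of the thumbscrew, rad: 0 at the start, growing as it is tightened (clockwise seen from outside), 2.4 mm in per rad. Its friction is 0.09 N·m (held still, a reading may lie anywhere within that, and keeps it while turning free). The foot meets the flat after about 0.9 to 1.9 rad, the round part after 0.2 to 0.8 rad; then the torque rises 0.04 N·m per 0.2 rad. It stays when let go.
- vial_a: small glass vial with blue cap, 27 mm wide, 55 mm high, standing behind the rotator; leave it
- vial_b: like vial_a; leave it
- strip_jar: white jar, 34 mm wide, 85 mm high; leave it
- beaker: glass beaker, 68 mm wide, 85 mm high; leave it
- wash_bottle: white wash bottle, 72 mm wide, 190 mm high; leave it
- driver: screwdriver 170 mm long lying on the bench; leave it

How it is judged:
By the outcome, as a careful person would: the job done as asked, in the order asked, and still so for the second after the job is handed in, with the robot touching nothing.
It also fails if it takes over 61 s, if anything falls off the work surface, if the arm or the gripper's body presses on something with over 40 N, if the wrist force passes 120 N, or if a joint passes its speed limit or range.

## Robot

A 6-joint arm with a two-finger parallel gripper is mounted at the origin on the work surface. World frame = base frame: x ahead of the robot, y to its left, z up, the work surface at z = 0. Lengths are in m, angles in rad, forces in N, time in s.
With the tool pointing down it reaches from about 0.35 to 0.875 m from the base axis. Payload 15.5 kg.
Tool frame: the origin (TCP) lies on the centre line of the jaws, within the pads' length; the fingertips stand 17 mm ahead of it and the grasp point (between the pads) lies 2 mm behind it; z points along the fingers, x is the direction in which the jaws open and shut, and the axes are right-handed (so a half turn about z gives the same grasp; the last joint's range is limited). The gripper opens to 85 mm and grips with 20 to 120 N. Pads are 22 mm wide; open, the fingers measure 114 mm over their backs; the gripper's body (76 mm by 85 mm) begins 54 mm behind the grasp point. The pads swing forward as they close: fully open they stand 13 mm farther back than shut.
Start: joints at [1.169, 0.494, 1.345, -0, 1.302, -0.096], TCP at [0.188, 0.596, 0.248] pointing down, gripper open.
Joint ranges: [-2.91, 2.91], [-0.82, 2.16], [0.22, 2.67], [-1.22, 4.37], [0.12, 2.79], [-3.08, 3.08]. Speed limits (rad/s): [1.89, 1.89, 2.57, 3.01, 3.01, 3.01].

## Interface

Orientations are given as a 3x3 rotation matrix whose columns are the frame's x, y, z axes.
In Python, from station import arm gives the robot as it stands. The module is installed in compiled form; this text tells all that it offers.
- The arm moves only by the shell command python3 -m creep 'ROWS' [FORCE]. ROWS is JSON, a list of rows, each a list of 3 entries, a list of its own where there are three numbers: the finger opening in m, from 0 to 0.0854, then the shift along the tool's x, y, z in m, then the turn, a rotation vector about the tool's x, y, z in degrees. A call has 1 to 8 rows; each row shifts and turns the commanded pose from where the row before left it, along the tool's axes as they then stand; what a row does not reach is not made up. A row lasts 1/8 s, in which the tool goes at most 62.5 mm and 10.7 degrees, less where a joint would pass 70% of its speed; a pose out of reach is approached as far as the arm can. A call is refused whole if a number of a shift passes 0.0625 or a number of a turn 10.7, either way. A call with a gripper value outside its range is refused whole. The fingers move at their own pace and stop on an object; FORCE is the grip in N (left out, the last holds). Time passes only in rows, so rows that do not move let the fingers close. It gives the time, the measured TCP pose, the force and the opening at its end, in the units of the state.
- arm.get_state(): the state, without advancing time (a new reading comes with each control period).
- arm.capture(name): name is "scene" or "top"; returns the picture (420x560x3 uint8, red, green, blue); there is no depth.
- arm.camera_info(name): a dict with "K" (3x3 intrinsics, pixels), "R" (3x3) and "t" (3): a world point X has camera coordinates R X + t. Camera axes: x right, y down, z forward; pixel columns grow to the right and rows downward; lengths in m; the calibration is good to about 2 mm. A picture is of the moment at which its call begins. camera_info takes no time and is no camera call.
- arm.job_done(): hands the job in, once; it reports no verdict.
The state is a dict: "clock": time; "joint_pos": joint angles; "dq": joint speeds; "joint_efforts": joint torques, N m; "eef_pos": TCP position; "tool_rot": TCP orientation; "contact_force": force on the tool from outside, world axes, zero at the start; "moment": the same for the moment, N m; "finger_gap": finger opening in m.
Only numpy, scipy, OpenCV 4.12 (cv2) and the standard library are available. Lean on these libraries where they do the work, as an engineer would, in place of code of your own. Each camera call takes 0.05 s, during which the arm holds its last target.

## Working session

There is one attempt and no reset: what is moved stays moved. The work goes in short steps, Python scripts to look and compute and a shell command to move; the robot and the scene stay as the last step left them, time stands still between calls to the robot, and variables do not carry over. Pictures are saved under pics/ and viewed, and the job is handed in when it is done.

```bash
mkdir -p pics; ls; python3 - <<'E'
from station import arm
import cv2, numpy as np
np.set_printoptions(precision=4,suppress=True)
s=arm.get_state()
for k,v in s.items(): print(k,np.array(v))
for n in("scene","top"):
    im=arm.capture(n); cv2.imwrite(f"pics/{n}0.png",cv2.cvtColor(im,cv2.COLOR_RGB2BGR))
    c=arm.camera_info(n); print(n,{k:np.array(v) for k,v in c.items()})
E
```

```text
pics
clock 0.0
joint_pos [ 1.1695  0.4942  1.3461  0.      1.3025 -0.0955]
dq [-0.0001 -0.     -0.001   0.0003 -0.0017  0.0013]
joint_efforts [  0.0004 -88.2153 -38.3887   0.       0.0095  -0.    ]
eef_pos [0.188  0.5957 0.2477]
tool_rot [[ 0.3011  0.9536 -0.0005]
 [ 0.9536 -0.3011 -0.0011]
 [-0.0012 -0.0001 -1.    ]]
contact_force [ 0.5112 -0.0658  0.8164]
moment [-0.0298  0.0433 -0.0001]
finger_gap 0.08550841857245257
scene {'K': array([[469.615 ,   0.    , 284.412 ],
       [  0.    , 469.615 , 210.8303],
       [  0.    ,   0.    ,   1.    ]]), 'R': array([[-0.333 ,  0.9428,  0.0178],
       [ 0.7539,  0.2776, -0.5955],
       [-0.5663, -0.1848, -0.8032]]), 't': array([ 0.1712, -0.3212,  1.6528])}
top {'K': array([[426.4434,   0.    , 276.4301],
       [  0.    , 426.4434, 208.2332],
       [  0.    ,   0.    ,   1.    ]]), 'R': array([[-0.0102, -0.9999, -0.0071],
       [-0.9868,  0.0112, -0.1614],
       [ 0.1615,  0.0053, -0.9869]]), 't': array([-0.0076,  0.5849,  1.1233])}
```

View pics/scene0.png

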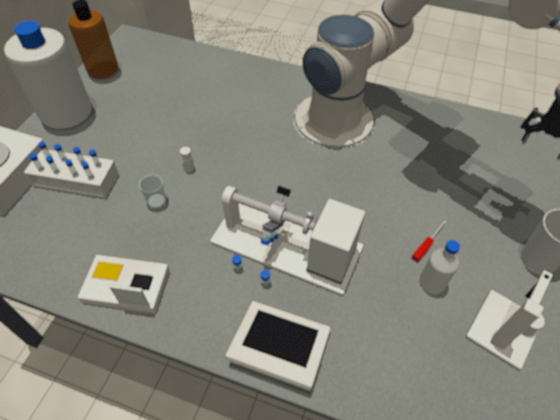

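View pics/top0.png

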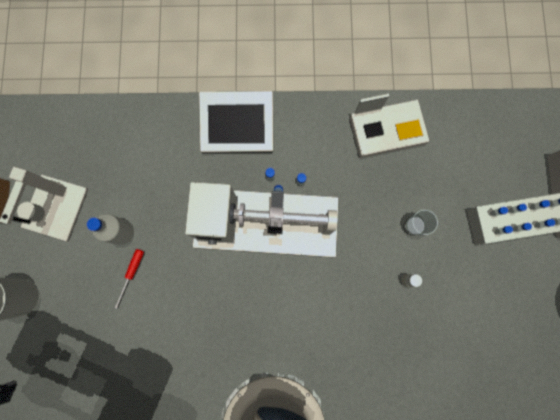

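```bash
python3 - <<'E'
import cv2
a=cv2.imread("pics/scene0.png")[165:295,200:380]; cv2.imwrite("pics/s0c.png",cv2.resize(a,None,fx=4.4,fy=4.4,interpolation=cv2.INTER_CUBIC))
a=cv2.imread("pics/top0.png")[165:265,180:345]; cv2.imwrite("pics/t0c.png",cv2.resize(a,None,fx=4.8,fy=4.8,interpolation=cv2.INTER_CUBIC))
E
```

```text
(no output)
```

View pics/s0c.png

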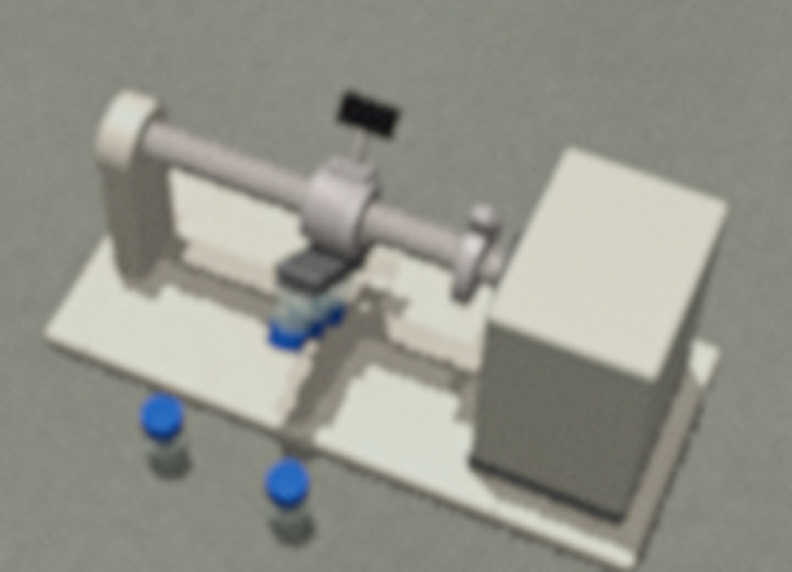

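View pics/t0c.png

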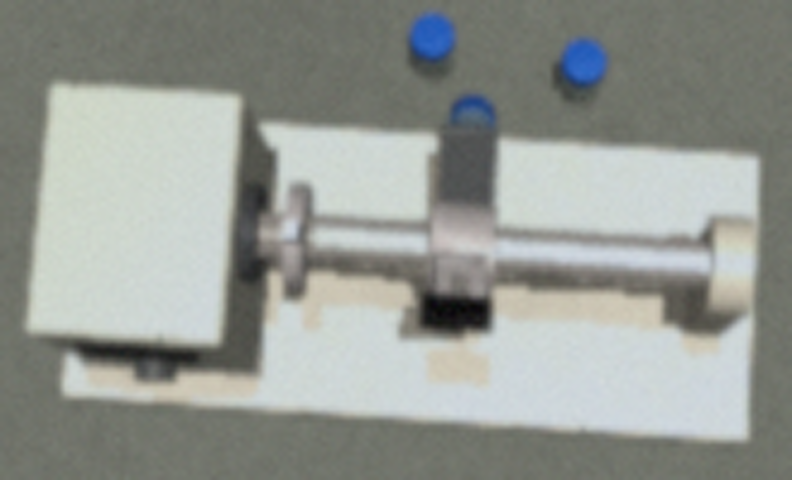

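```bash
cat > h.py <<'E'
import numpy as np, cv2
from station import arm
np.set_printoptions(precision=4,suppress=True)
CI={n:{k:np.array(v) for k,v in arm.camera_info(n).items()} for n in("scene","top")}
def proj(n,X):
    c=CI[n]; p=c["R"]@np.asarray(X).reshape(-1,3).T+c["t"][:,None]; q=c["K"]@p; return (q[:2]/q[2]).T
def full(n,p,f,off): return (np.array(p)+.5)/f-.5+np.array(off)
def rot(yaw,th): # frame: z leaning to rotator -x by th ; y along shaft
    y=np.array([-np.sin(yaw),np.cos(yaw),0]); x=np.array([np.cos(yaw),np.sin(yaw),0]); z=np.array([0,0,1.])
    zz=-np.sin(th)*x+np.cos(th)*z; xx=np.cross(y,zz); return np.c_[xx,y,zz]
def save(n,name,box,f):
    im=cv2.cvtColor(arm.capture(n),cv2.COLOR_RGB2BGR); cv2.imwrite(f"pics/{name}_full.png",im)
    x0,x1,y0,y1=box; cv2.imwrite(f"pics/{name}.png",cv2.resize(im[y0:y1,x0:x1],None,fx=f,fy=f,interpolation=cv2.INTER_CUBIC))
E
cat > fit.py <<'E'
from h import *
from scipy.optimize import least_squares
T=lambda p: full("top",p,4.8,(180,165)); S=lambda p: full("scene",p,4.4,(200,165))
def W(P,l): 
    X,Y,yaw=P[:3]; R=rot(yaw,0); return R@np.array(l)+[X,Y,0]
obs=[]
def model(P):
    X,Y,yaw,th,fl,ox,oy,dst,dtt,dss,ds2=P
    r=[]
    def add(n,l,p,w=1):
        q=proj(n,W(P,l))[0]+(np.array([dst,dtt]) if n=="top" else np.array([dss,ds2])); r.extend(w*(q-(T(p) if n=="top" else S(p))))
    # plate
    for sx,sy,p in((1,-1,(759,156)),(-1,-1,(748,440)),(-1,1,(63,396))): add("top",(ox+sx*.085,oy+sy*.2,.016),p)
    for sx,sy,p in((1,-1,(47,332)),(1,1,(632,567)),(-1,1,(718,350))): add("scene",(ox+sx*.085,oy+sy*.2,.016),p)
    for sx,y,pt,ps in((1,.115,(243,95),(490,318)),(-1,.115,(222,345),(572,148)),(1,.215,(50,85),(655,378)),(-1,.215,(28,330),(727,205))):
        add("top",(sx*.065,y,.19),pt); add("scene",(sx*.065,y,.19),ps)
    add("scene",(-np.sin(th)*.0606,0,.14+np.cos(th)*.0606),(368,115))
    add("top",(-np.sin(th)*.0706,0,.14+np.cos(th)*.0706),(457,317),.5)
    add("scene",(-np.sin(fl)*.044,.087,.14+np.cos(fl)*.044),(485,208))
    r.extend([dst,dtt,dss,ds2])
    return np.array(r)
s=least_squares(model,[.45,0,0,.8,.1,0,.02,0,0,0,0],loss="soft_l1")
print(s.x, s.cost); print(model(s.x)[:-4].reshape(-1,2))
E
python3 fit.py
```

```text
[ 0.5485 -0.0126 -0.0775  0.667   0.1776 -0.0003  0.0301  0.3473 -0.3833
  0.5895 -0.1463] 6.118396617416158
[[ 0.7448 -0.344 ]
 [ 0.3274  0.7697]
 [-0.7689  0.2553]
 [-0.7327  0.4673]
 [ 0.0475  0.3459]
 [ 0.7741 -0.1589]
 [ 0.3655 -0.6757]
 [-1.4965 -0.5785]
 [ 0.1192  0.4833]
 [-1.0083 -0.5711]
 [-0.3151 -1.2313]
 [ 0.286   0.5299]
 [-1.1836  0.822 ]
 [ 1.0328 -0.4237]
 [-0.0896  0.4822]
 [-0.0485  0.1868]
 [ 0.0611  0.0356]]
```

```bash
cat > ov.py <<'E'
from h import *
X,Y,yaw=.5485,-.0126,-.0775
off={"top":np.array([.347,-.383]),"scene":np.array([.59,-.146])}
def pts(th,L):  # points in frame leaning th about shaft axis
    return (rot(yaw,th)@np.array(L,float).T).T+[X,Y,.14]
box=[(sx*.005,sy*.018,.0606+sz*.01) for sx in(-1,1) for sy in(-1,1) for sz in(-1,1)]
for n in("scene","top"):
    im=cv2.imread(f"pics/{n}0.png").astype(int).sum(2)
    b=(268,300,180,205) if n=="scene" else (262,290,222,240)
    sub=im[b[2]:b[3],b[0]:b[1]]
    w=np.clip((150-sub)/110.,0,1)
    if n=="top": print(sub)
    yy,xx=np.mgrid[b[2]:b[3],b[0]:b[1]]
    print(n,"meas",(w*xx).sum()/w.sum(),(w*yy).sum()/w.sum(),w.sum())
    for th in(.6,.65,.7,.75,.8):
        h=cv2.convexHull((proj(n,pts(th,box))+off[n]).astype(np.float32)); m=cv2.moments(h)
        print(th,m["m10"]/m["m00"],m["m01"]/m["m00"],m["m00"])
E
python3 ov.py
```

```text
scene meas 283.15401936500785 190.8187345192524 40.372727272727275
0.6 282.6599900271011 191.55196279638483 123.89846724155359
0.65 283.0373171269651 191.3120084138379 122.40806442825124
0.7 283.39775273276325 191.12734152750883 120.62857934646308
0.75 283.74045722569156 190.9980461394785 118.5701733280439
0.8 284.06472658584426 190.92404994962598 116.24502041027881
[[303 321 315 308 295 300 311 335 331 407 425 413 373 369 384 407 425 435
  424 397 387 357 325 322 338 306 282 273]
 [417 413 382 314 271 268 280 313 309 405 427 408 350 347 361 377 424 436
  413 383 366 335 313 305 329 308 305 296]
 [534 534 502 407 304 271 272 283 319 393 430 405 348 347 351 389 429 445
  433 377 379 410 421 415 422 417 414 394]
 [570 564 558 480 348 263 240 224 273 359 372 361 320 318 311 362 412 441
  425 374 428 515 539 541 542 538 539 509]
 [567 566 558 508 361 251 167 142 176 226 238 244 228 244 247 274 345 364
  360 322 429 540 571 575 584 574 577 558]
 [568 566 558 510 398 267 127  67  72 113 105 114 103 114 117 124 173 190
  186 214 375 528 574 570 573 573 564 563]
 [561 559 517 474 410 252 113
[... 1040 characters left out ...]
4 640 626 625 618 614 610 609 603 597 589 583 600 616 622
  634 634 635 625 640 631 639 633 639 637]
 [637 635 631 636 637 631 624 604 591 592 588 593 587 584 580 590 604 618
  623 620 628 633 635 634 635 632 630 633]
 [640 637 634 630 635 637 613 590 588 581 582 589 591 579 580 586 586 590
  600 606 629 627 637 629 633 637 634 637]]
top meas 273.9274903203098 229.51249560014082 51.65454545454545
0.6 274.97098381174925 227.3573479637394 115.36421493208036
0.65 274.91113979035066 228.46189413124253 119.2285314751789
0.7 274.8544643930685 229.53073579297782 122.70787007152103
0.75 274.80112881557665 230.5609659231178 125.79489436862059
0.8 274.751286991851 231.54984141880414 128.48280575312674
```

```bash
cat > ov2.py <<'E'
from h import *
exec(open("ov.py").read().split("box=")[0].split("from h import *")[1])
out=[]
for n,b in(("scene",(292,322,205,240)),("top",(225,255,195,235))):
    im=cv2.imread(f"pics/{n}0.png")[b[2]:b[3],b[0]:b[1]]; f=12
    big=cv2.resize(im,None,fx=f,fy=f,interpolation=cv2.INTER_CUBIC); big2=big.copy()
    for fl,c in((0.,(0,0,255)),(.15,(0,255,0)),(.3,(255,0,0))):
        p=proj(n,pts(fl,[(-.005,.087,.022),(-.005,.087,.044),(.005,.087,.044),(.005,.087,.022)]))+off[n]
        q=((p-[b[0],b[2]]+.5)*f-.5).astype(int)
        cv2.polylines(big2,[q.reshape(-1,1,2)],False,c,1)
    out.append(np.hstack([big,big2])[:, :800])
cv2.imwrite("pics/ov_s.png",out[0]);cv2.imwrite("pics/ov_t.png",out[1])
E
python3 ov2.py
```

```text
(no output)
```

View pics/ov_s.png

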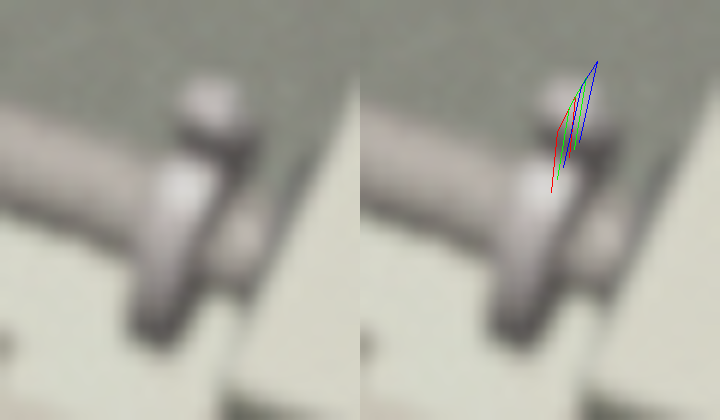

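View pics/ov_t.png

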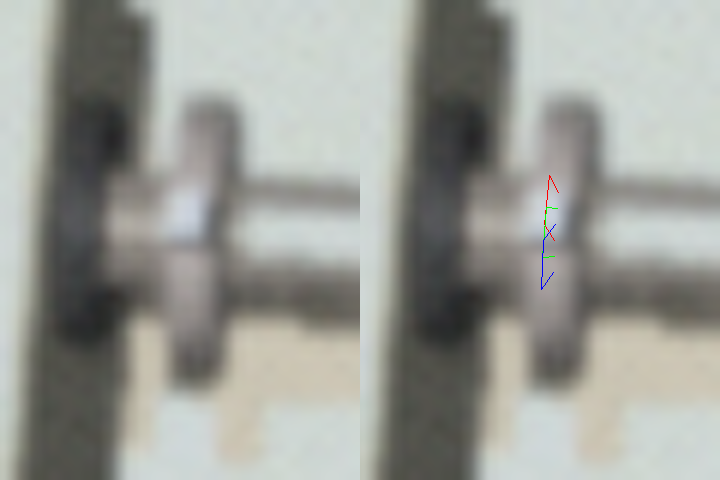

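```bash
cat >> ov2.py <<'E'
print("flange centre top", (proj("top",pts(0,[(0,.087,0)]))+off["top"]-[225,195]+.5)*12-.5, "scene",(proj("scene",pts(0,[(0,.087,0)]))+off["scene"]-[292,205]+.5)*12-.5)
for fl in(0,.1,.2): print(fl,"tip top", (proj("top",pts(fl,[(0,.087,.044)]))+off["top"]-[225,195]+.5)*12-.5,"scene", (proj("scene",pts(fl,[(0,.087,.044)]))+off["scene"]-[292,205]+.5)*12-.5)
# shaft edges in top at y=-.08 : column profile
for yy in(-.1,-.07,.05):
    p=proj("top",pts(0,[(0,yy,0)]))[0]+off["top"]; c=int(round(p[0])); im=cv2.imread("pics/top0.png").astype(int).sum(2)
    print(yy,p,proj("top",pts(0,[(.012,yy,0),(-.012,yy,0)]))[:,1]+off["top"][1]); print(int(p[1])-9,im[int(p[1])-9:int(p[1])+10,c-1:c+2].mean(1).astype(int))
E
python3 ov2.py
```

```text
flange centre top [[206.2487 232.1776]] scene [[194.5688 234.52  ]]
0 tip top [[187.0053 200.0078]] scene [[206.5265 113.8861]]
0.1 tip top [[185.3389 221.6678]] scene [[214.3811  99.098 ]]
0.2 tip top [[183.8894 243.4485]] scene [[221.9962  85.7661]]
-0.1 [315.8509 218.7617] [214.049  223.4913]
209 [637 638 636 628 594 498 429 477 573 631 634 579 470 390 348 334 316 410
 531]
-0.07 [303.9287 217.9781] [213.2692 222.7039]
208 [629 630 631 627 602 523 429 454 549 622 638 588 485 394 339 314 307 422
 542]
0.05 [256.3584 214.8514] [210.1574 219.5622]
205 [629 627 627 622 596 513 423 466 572 627 624 572 461 373 340 334 317 413
 532]
```

```bash
python3 - <<'E'
import cv2
im=cv2.imread("pics/top0.png").astype(int).sum(2)
print("top rows 200-232 cols 236-248")
for r in range(200,232): print(r,im[r,236:248])
im=cv2.imread("pics/scene0.png").astype(int).sum(2)
print("scene cols 302-318")
for r in range(207,238): print(r,im[r,302:318])
E
```

```text
top rows 200-232 cols 236-248
200 [271 389 584 628 630 631 630 629 624 632 633 633]
201 [286 412 590 629 625 628 629 622 630 621 625 622]
202 [297 427 585 613 593 574 563 573 588 629 629 629]
203 [301 431 580 604 528 481 454 457 513 599 635 629]
204 [311 447 586 591 477 413 388 370 413 554 617 635]
205 [319 475 594 570 474 417 394 375 372 528 615 633]
206 [321 478 591 564 493 447 420 369 356 515 615 632]
207 [334 493 580 560 496 465 434 374 364 515 605 630]
208 [343 497 555 547 492 483 450 363 349 503 602 618]
209 [359 446 484 506 507 500 457 359 331 461 538 540]
210 [379 407 454 524 554 543 470 358 343 395 429 434]
211 [396 408 489 584 614 580 452 343 371 411 444 446]
212 [440 459 522 605 630 581 397 317 398 474 525 536]
213 [497 510 557 609 617 566 367 338 448 529 599 603]
214 [482 501 540 550 544 495 347 356 485 565 606 629]
215 [403 425 449 450 442 418 348 334 432 516 579 592]
216 [387 388 429 482 501 471 407 345 387 448 502 505]
217 [344 364 408 483 503 490 415 338 359 390 393 399]
218 [284 322 379 457 482 460 396 298 314 332 324 338]
219 [251 297 364 439 470 449 380 282 260 287
[... 2146 characters left out ...]

228 [542 451 417 417 383 296 272 324 354 356 356 413 530 605 626 623]
229 [521 417 386 380 331 279 303 387 413 375 350 460 573 617 629 622]
230 [490 378 346 344 299 282 392 508 540 481 439 524 600 623 623 624]
231 [469 332 304 298 269 329 477 585 604 555 517 572 613 624 624 623]
232 [472 333 279 270 287 411 543 615 615 582 563 601 623 624 623 623]
233 [530 438 361 317 380 497 592 627 616 586 590 618 624 623 626 623]
234 [594 557 506 466 502 576 619 627 610 592 610 624 624 625 624 625]
235 [626 615 588 575 587 615 629 617 597 594 613 623 627 625 626 626]
236 [629 627 621 617 614 624 628 606 566 565 597 611 620 623 624 624]
237 [631 626 632 624 626 629 627 593 520 491 532 563 591 604 617 624]
```

```bash
cat > plan.py <<'E'
from h import *
from scipy.spatial.transform import Rotation as Ro
X,Y,yaw=.5485,-.0126,-.0775
def pose(th,r,turn=0.,dy=0.,dth=0.):
    R=rot(yaw,th); p=R@np.array([0,dy,r])+[X,Y,.14]
    Rt=rot(yaw,th+dth); T=np.c_[Rt[:,0],-Rt[:,1],-Rt[:,2]]@Ro.from_euler('z',turn).as_matrix()
    return p,T
def rows(wps,start=None):
    s=arm.get_state(); p,R=(np.array(s["eef_pos"]),np.array(s["tool_rot"])) if start is None else start
    k=0
    for P,T in wps:
        d=P-p; rv=Ro.from_matrix(R.T@T).as_rotvec()
        n=int(np.ceil(max(np.abs(d).max()/.055,np.linalg.norm(d)/.06,np.degrees(np.linalg.norm(rv))/10.3,1)))
        for i in range(n):
            k+=1; sh=R.T@d/n; t=np.degrees(rv/n)
            print(k,[[round(x,4) for x in sh],[round(x,2) for x in t]])
            R=R@Ro.from_rotvec(rv/n).as_matrix()
        p=P;R=T
def err(P,T):
    s=arm.get_state(); R=np.array(s["tool_rot"]); print("err tool-frame mm",1e3*R.T@(P-np.array(s["eef_pos"])),"deg",np.degrees(Ro.from_matrix(R.T@T).as_rotvec()))
def st():
    s=arm.get_state(); R=np.array(s["tool_rot"])
    print("t",s["clock"],"q",np.array(s["joint_pos"]),"gap",s["finger_gap"]); print("p",np.array(s["eef_pos"]),"Ftool",R.T@np.array(s["contact_force"]),"Mtool",R.T@np.array(s["moment"]))
E
python3 - <<'E'
from plan import *
P,T=pose(.69,.0606+.09)
print(P)
A=(np.array([.38,.10,.33]),pose(0,.1)[1])
rows([A,(P,T)]) 
E
```

```text
[ 0.4529 -0.0052  0.2561]
1 [[np.float64(-0.0415), np.float64(0.0332), np.float64(-0.0082)], [np.float64(0.0), np.float64(0.01), np.float64(7.69)]]
2 [[np.float64(-0.0367), np.float64(0.0385), np.float64(-0.0082)], [np.float64(0.0), np.float64(0.01), np.float64(7.69)]]
3 [[np.float64(-0.0312), np.float64(0.043), np.float64(-0.0082)], [np.float64(0.0), np.float64(0.01), np.float64(7.69)]]
4 [[np.float64(-0.0252), np.float64(0.0468), np.float64(-0.0082)], [np.float64(0.0), np.float64(0.01), np.float64(7.69)]]
5 [[np.float64(-0.0187), np.float64(0.0498), np.float64(-0.0082)], [np.float64(0.0), np.float64(0.01), np.float64(7.69)]]
6 [[np.float64(-0.0118), np.float64(0.0518), np.float64(-0.0082)], [np.float64(0.0), np.float64(0.01), np.float64(7.69)]]
7 [[np.float64(-0.0048), np.float64(0.0529), np.float64(-0.0082)], [np.float64(0.0), np.float64(0.01), np.float64(7.69)]]
8 [[np.float64(0.0023), np.float64(0.0531), np.float64(-0.0082)], [np.float64(0.0), np.float64(0.01), np.float64(7.69)]]
9 [[np.float64(0.0094), np.float64(0.0523), np.float64(-0.0082)], [np.float64(0.0), np.float64(0.01), np.float64(7.69)]]
10 [[np.float64(0.0164), np.float64(0.0506), np.float64(-0.0082)], [np.float64(0.0), np.float64(0.01), np.float64(7.69)]]
11 [[np.float64(0.0202), np.float64(0.0248), np.float64(0.0185)], [np.float64(0.0), np.float64(9.88), np.float64(0.0)]]
12 [[np.float64(0.0167), np.float64(0.0248), np.float64(0.0217)], [np.float64(0.0), np.float64(9.88), np.float64(0.0)]]
13 [[np.float64(0.0128), np.float64(0.0248), np.float64(0.0242)], [np.float64(0.0), np.float64(9.88), np.float64(0.0)]]
14 [[np.float64(0.0084), np.float64(0.0248), np.float64(0.026)], [np.float64(0.0), np.float64(9.88), np.float64(0.0)]]
```

```bash
python3 -m creep '[[0.085,[-0.0415,0.033,-0.008],[0,0,7.7]],[0.085,[-0.0365,0.0385,-0.008],[0,0,7.7]],[0.085,[-0.031,0.043,-0.008],[0,0,7.7]],[0.085,[-0.025,0.047,-0.008],[0,0,7.7]],[0.085,[-0.0185,0.05,-0.008],[0,0,7.7]],[0.085,[-0.012,0.052,-0.008],[0,0,7.7]],[0.085,[-0.005,0.053,-0.008],[0,0,7.7]],[0.085,[0.0025,0.053,-0.008],[0,0,7.7]]]' 40
python3 -m creep '[[0.085,[0.0095,0.052,-0.008],[0,0,7.7]],[0.085,[0.0165,0.0505,-0.008],[0,0,7.7]],[0.06,[0,0,0],[0,0,0]]]'
python3 - <<'E'
from plan import *
st()
rows([pose(.69,.0606+.09)])
E
```

```text
clock: 1.1
eef_pos: [0.342, 0.1978, 0.3125]
tool_rot: [[0.983, 0.185, 0.0], [0.185, -0.983, -0.0], [0.0, 0.0, -1.0]]
contact_force: [1.5, 0.2, -0.4]
finger_gap: 0.0852
clock: 1.48
eef_pos: [0.3814, 0.0978, 0.3287]
tool_rot: [[0.996, -0.086, 0.001], [-0.086, -0.996, -0.0], [0.001, 0.0, -1.0]]
contact_force: [0.5, 0.7, -0.3]
finger_gap: 0.0693
t 1.475 q [ 0.0996  0.0722  1.7357 -0.0006  1.3328  0.1856] gap 0.06928668985481952
p [0.3814 0.0978 0.3287] Ftool [ 0.4193 -0.7847  0.2839] Mtool [ 0.019  -0.0151  0.0197]
1 [[np.float64(0.02), np.float64(0.0241), np.float64(0.0182)], [np.float64(0.05), np.float64(9.87), np.float64(-0.11)]]
2 [[np.float64(0.0165), np.float64(0.0242), np.float64(0.0213)], [np.float64(0.05), np.float64(9.87), np.float64(-0.11)]]
3 [[np.float64(0.0126), np.float64(0.0242), np.float64(0.0238)], [np.float64(0.05), np.float64(9.87), np.float64(-0.11)]]
4 [[np.float64(0.0083), np.float64(0.0243), np.float64(0.0256)], [np.float64(0.05), np.float64(9.87), np.float64(-0.11)]]
```

```bash
python3 -m creep '[[0.06,[0.02,0.024,0.018],[0,9.9,0]],[0.06,[0.0165,0.024,0.0215],[0,9.9,0]],[0.06,[0.0125,0.024,0.024],[0,9.9,0]],[0.06,[0.0085,0.024,0.0255],[0,9.9,0]],[0.05,[0,0,0],[0,0,0]]]'
python3 - <<'E'
from plan import *
st(); err(*pose(.69,.0606+.09))
save("scene","s1",(200,380,140,290),4.4); save("top","t1",(180,345,165,265),4.8)
E
```

```text
clock: 2.1
eef_pos: [0.4444, 0.0173, 0.2588]
tool_rot: [[0.82, -0.064, 0.569], [-0.063, -0.998, -0.021], [0.569, -0.018, -0.822]]
contact_force: [-0.6, -1.0, 0.2]
finger_gap: 0.0502
t 2.1 q [-0.1362  0.0519  2.1932  0.1921  0.2982 -0.2326] gap 0.050165617642860386
p [0.4444 0.0173 0.2588] Ftool [-0.3469  1.0378 -0.4902] Mtool [ 0.0284 -0.3081 -0.0233]
err tool-frame mm [ 6.8397 21.9134  7.5292] deg [-1.3047  4.8462 -0.024 ]
```

View pics/s1.png

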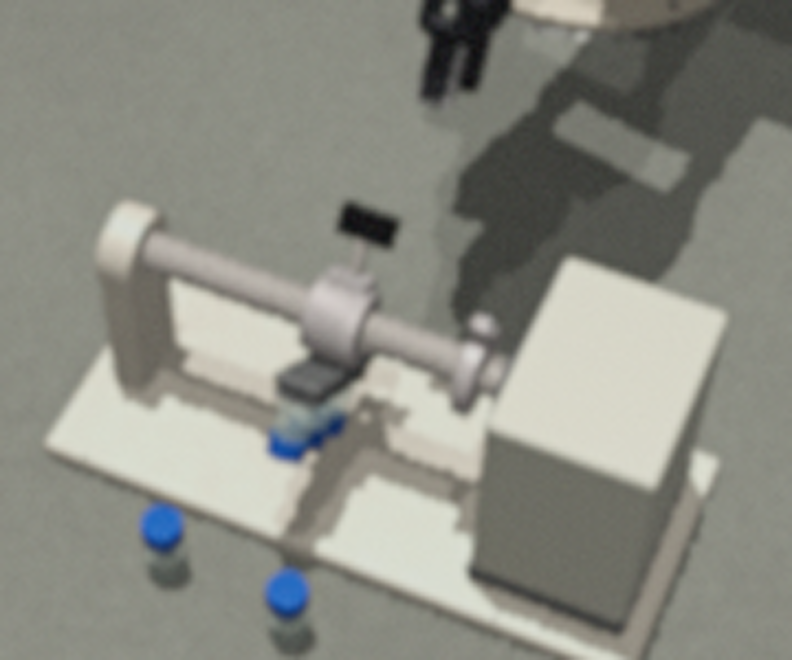

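View pics/t1.png

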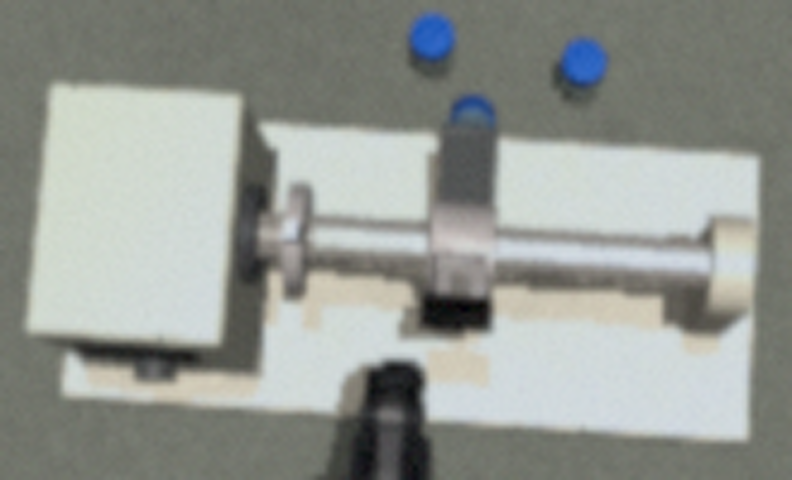

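```bash
python3 - <<'E'
from plan import *
rows([pose(.42,.15),pose(.42,.059)])
E
```

```text
1 [[np.float64(0.0227), np.float64(0.0115), np.float64(0.0053)], [np.float64(-0.68), np.float64(-5.29), np.float64(0.08)]]
2 [[np.float64(0.0231), np.float64(0.0114), np.float64(0.0034)], [np.float64(-0.68), np.float64(-5.29), np.float64(0.08)]]
3 [[np.float64(0.0), np.float64(-0.0), np.float64(0.0455)], [np.float64(0.0), np.float64(0.0), np.float64(0.0)]]
4 [[np.float64(0.0), np.float64(-0.0), np.float64(0.0455)], [np.float64(0.0), np.float64(0.0), np.float64(0.0)]]
```

```bash
python3 -m creep '[[0.085,[0.012,0.006,-0.004],[-0.3,-2.6,0]],[0.085,[0.0115,0.006,0.004],[-0.4,-2.7,0]],[0.085,[0.0115,0.006,0.004],[-0.3,-2.6,0]],[0.085,[0.0115,0.006,0.004],[-0.4,-2.7,0]],[0.085,[0,0,0],[0,0,0]]]'
python3 - <<'E'
from plan import *
st(); err(*pose(.42,.15))
rows([pose(.42,.15),pose(.42,.059)])
E
```

```text
clock: 2.82
eef_pos: [0.4894, -0.0095, 0.2786]
tool_rot: [[0.909, -0.075, 0.41], [-0.067, -0.997, -0.034], [0.411, 0.004, -0.911]]
contact_force: [0.6, -0.3, -0.5]
finger_gap: 0.0854
t 2.825 q [-0.1629  0.1114  1.9357  0.0523  0.6722 -0.1224] gap 0.08536762918149866
p [ 0.4894 -0.0095  0.2786] Ftool [0.399  0.2634 0.7332] Mtool [-0.0426 -0.2181  0.0329]
err tool-frame mm [-2.47   -1.5382  0.6314] deg [ 0.1484 -0.2334  0.2114]
1 [[np.float64(-0.0025), np.float64(-0.0015), np.float64(0.0006)], [np.float64(0.15), np.float64(-0.23), np.float64(0.21)]]
2 [[np.float64(0.0), np.float64(-0.0), np.float64(0.0455)], [np.float64(0.0), np.float64(0.0), np.float64(0.0)]]
3 [[np.float64(0.0), np.float64(-0.0), np.float64(0.0455)], [np.float64(0.0), np.float64(0.0), np.float64(0.0)]]
```

```bash
python3 -m creep '[[0.085,[-0.0025,-0.0015,0.0205],[0.1,-0.2,0.2]],[0.085,[0,0,0.02],[0,0,0]],[0.085,[0,0,0.02],[0,0,0]],[0.085,[0,0,0.02],[0,0,0]],[0.085,[0,0,0.0115],[0,0,0]],[0.085,[0,0,0],[0,0,0]]]'
python3 - <<'E'
from plan import *
st(); err(*pose(.42,.059))
save("scene","s2",(200,380,140,290),4.4); save("top","t2",(180,345,165,265),4.8)
E
```

```text
clock: 3.58
eef_pos: [0.5228, -0.0106, 0.1919]
tool_rot: [[0.911, -0.077, 0.405], [-0.071, -0.997, -0.031], [0.407, -0.0, -0.914]]
contact_force: [0.5, -0.2, 0.1]
finger_gap: 0.0848
t 3.575 q [-0.1536  0.3056  1.9899  0.0745  0.4294 -0.1374] gap 0.08481035866589214
p [ 0.5228 -0.0106  0.1919] Ftool [0.4951 0.1137 0.1468] Mtool [ 0.0098 -0.1984  0.0035]
err tool-frame mm [ 2.3801 -0.0349 -1.1401] deg [-0.004   0.0668  0.0084]
```

View pics/s2.png

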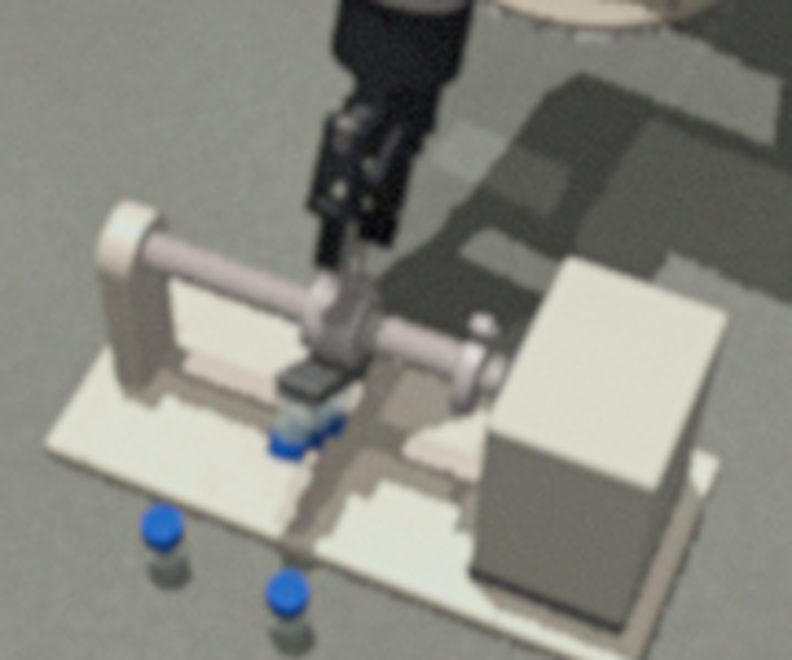

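View pics/t2.png

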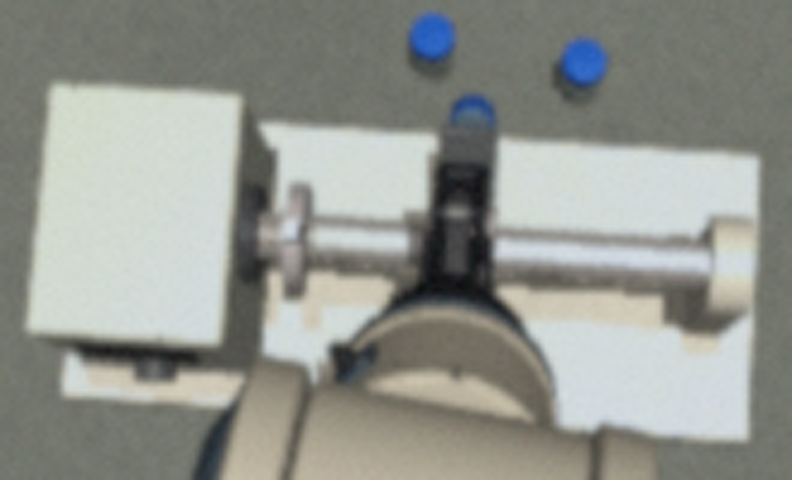

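```bash
python3 -m creep '[[0.05,[0.0005,0,-0.001],[0,0,0]],[0.035,[0,0,0],[0,0,0]],[0.028,[0,0,0],[0,0,0]],[0.022,[0,0,0],[0,0,0]],[0.022,[0,0,0],[0,0,0]]]' 25
python3 -c "
from plan import *
st()"
python3 -m creep '[[0.017,[0,0,0],[0,0,0]],[0.013,[0,0,0],[0,0,0]],[0.0,[0,0,0],[0,0,0]],[0.0,[0,0,0],[0,0,0]],[0.0,[0,0,0],[0,0,0]],[0.0,[0,0,0],[0,0,0]]]' 25
python3 - <<'E'
from plan import *
st()
save("scene","s3",(200,380,140,290),4.4)
E
```

```text
clock: 4.3
eef_pos: [0.5231, -0.0111, 0.1933]
tool_rot: [[0.91, -0.078, 0.406], [-0.071, -0.997, -0.032], [0.408, 0.0, -0.913]]
contact_force: [-2.7, 1.4, 1.2]
finger_gap: 0.022
t 4.3 q [-0.1544  0.3033  1.9883  0.0743  0.4323 -0.1376] gap 0.022022659703436507
p [ 0.5231 -0.0111  0.1933] Ftool [-2.1261 -1.2216 -2.2234] Mtool [ 0.0645 -0.4632 -0.0152]
clock: 5.05
eef_pos: [0.5238, -0.0112, 0.1936]
tool_rot: [[0.91, -0.078, 0.408], [-0.071, -0.997, -0.032], [0.409, 0.0, -0.913]]
contact_force: [3.2, -0.2, 2.0]
finger_gap: 0.0096
t 5.05 q [-0.1544  0.3032  1.9875  0.0744  0.4318 -0.1376] gap 0.00958039107205673
p [ 0.5238 -0.0112  0.1936] Ftool [ 3.7133 -0.0212 -0.5053] Mtool [ 0.0659  0.7442 -0.0208]
```

View pics/s3.png

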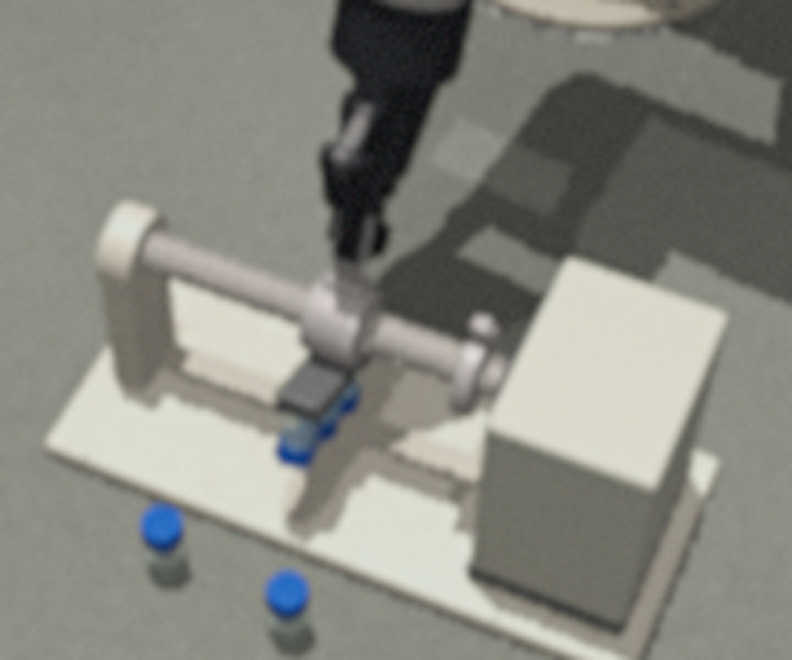

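```bash
python3 - <<'E'
from plan import *
err(*pose(.42,.0586))
w=[pose(t,.0586) for t in (.36,.30,.24,.18,.12,.06)]
rows(w,start=pose(.42,.0586))
E
```

```text
err tool-frame mm [ 0.7556 -0.5039  0.4579] deg [ 0.018  -0.0723 -0.0089]
1 [[np.float64(0.0035), np.float64(-0.0), np.float64(0.0001)], [np.float64(0.0), np.float64(-3.44), np.float64(-0.0)]]
2 [[np.float64(0.0035), np.float64(0.0), np.float64(0.0001)], [np.float64(-0.0), np.float64(-3.44), np.float64(-0.0)]]
3 [[np.float64(0.0035), np.float64(-0.0), np.float64(0.0001)], [np.float64(0.0), np.float64(-3.44), np.float64(0.0)]]
4 [[np.float64(0.0035), np.float64(0.0), np.float64(0.0001)], [np.float64(0.0), np.float64(-3.44), np.float64(-0.0)]]
5 [[np.float64(0.0035), np.float64(-0.0), np.float64(0.0001)], [np.float64(-0.0), np.float64(-3.44), np.float64(0.0)]]
6 [[np.float64(0.0035), np.float64(-0.0), np.float64(0.0001)], [np.float64(0.0), np.float64(-3.44), np.float64(-0.0)]]
```

```bash
python3 -m creep '[[0.0,[0.0035,0,0.0001],[0,-3.44,0]],[0.0,[0.0035,0,0.0001],[0,-3.44,0]],[0.0,[0.0035,0,0.0001],[0,-3.44,0]],[0.0,[0.0035,0,0.0001],[0,-3.44,0]],[0.0,[0.0035,0,0.0001],[0,-3.44,0]],[0.0,[0.0035,0,0.0001],[0,-3.44,0]],[0,[0,0,0],[0,0,0]],[0,[0,0,0],[0,0,0]]]'
python3 - <<'E'
from plan import *
st(); err(*pose(.06,.0586)); T=np.array(arm.get_state()["tool_rot"]); print(T)
save("scene","s4",(200,380,140,290),4.4);save("top","t4",(180,345,165,265),4.8)
E
```

```text
clock: 6.1
eef_pos: [0.5447, -0.0128, 0.199]
tool_rot: [[0.995, -0.078, 0.062], [-0.077, -0.997, -0.005], [0.062, 0.0, -0.998]]
contact_force: [4.6, -0.2, 10.6]
finger_gap: 0.0096
t 6.1 q [-0.135   0.413   1.6533  0.0039  1.013  -0.0594] gap 0.009554685994872985
p [ 0.5447 -0.0128  0.199 ] Ftool [  5.2289  -0.1585 -10.2547] Mtool [0.1058 0.9843 0.0178]
err tool-frame mm [ 0.2553 -0.4823  0.5591] deg [ 0.0138 -0.1351 -0.0079]
[[ 0.995  -0.0776  0.0621]
 [-0.0774 -0.997  -0.0051]
 [ 0.0623  0.0002 -0.9981]]
```

View pics/s4.png

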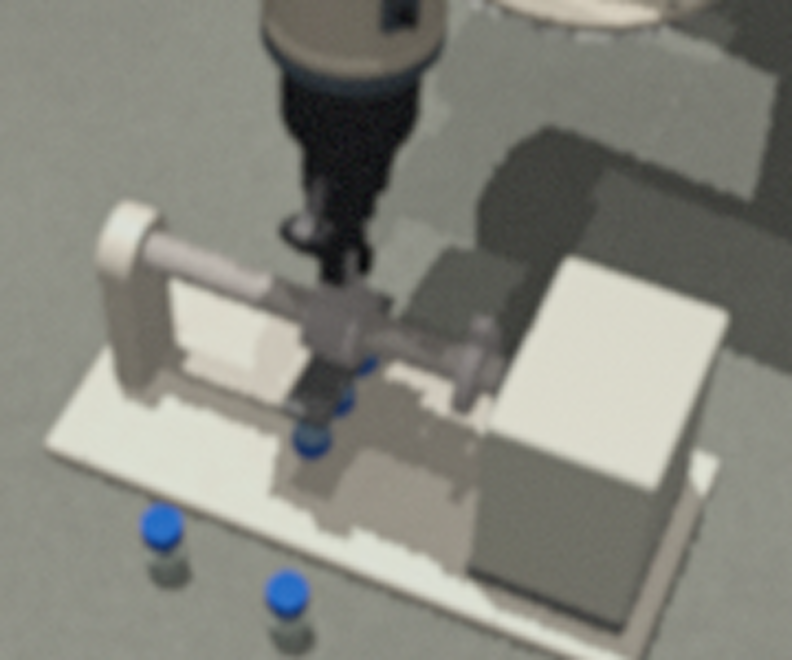

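View pics/t4.png

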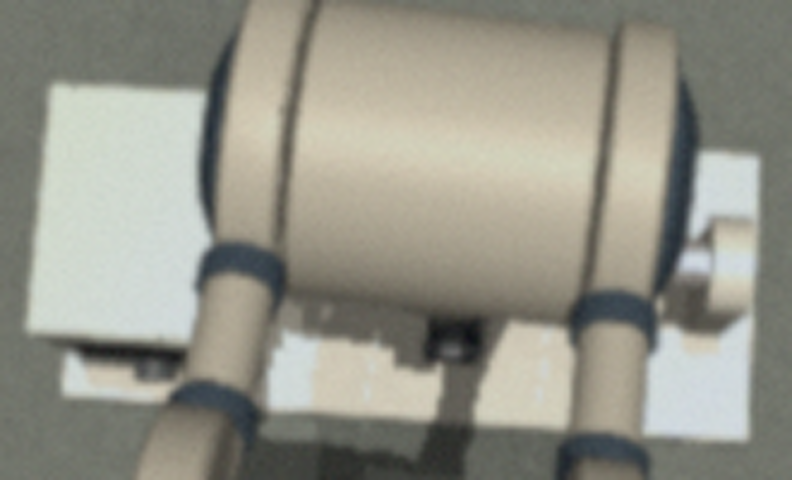

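```bash
python3 -m creep '[[0.02,[0,0,0],[0,0,0]],[0.02,[0,0,0],[0,0,0]]]'
python3 -c "
from plan import *
st(); err(*pose(.06,.0586))"
python3 -m creep '[[0.0,[0,0,0],[0,0,0]],[0,[0,0,0],[0,0,0]],[0,[0,0,0],[0,0,0]]]' 30
python3 -c "
from plan import *
st(); err(*pose(.06,.0586))"
```

```text
clock: 6.45
eef_pos: [0.5428, -0.0126, 0.1979]
tool_rot: [[0.995, -0.078, 0.058], [-0.077, -0.997, -0.005], [0.058, 0.0, -0.998]]
contact_force: [-0.4, 0.1, -0.1]
finger_gap: 0.0202
t 6.45 q [-0.1351  0.4136  1.6559  0.0038  1.0138 -0.0593] gap 0.020249131689816558
p [ 0.5428 -0.0126  0.1979] Ftool [-0.4528 -0.0921  0.0307] Mtool [-0.0147 -0.0743  0.0143]
err tool-frame mm [ 2.1548 -0.4498 -0.4695] deg [ 0.0063  0.0937 -0.0119]
clock: 6.82
eef_pos: [0.5438, -0.0127, 0.1983]
tool_rot: [[0.995, -0.078, 0.06], [-0.077, -0.997, -0.005], [0.06, 0.0, -0.998]]
contact_force: [5.8, 0.3, -3.3]
finger_gap: 0.0094
t 6.825 q [-0.1351  0.4135  1.6548  0.0039  1.0129 -0.0593] gap 0.009431721981067214
p [ 0.5438 -0.0127  0.1983] Ftool [ 5.525  -0.7363  3.6628] Mtool [ 0.0343  1.0475 -0.0045]
err tool-frame mm [ 1.1911 -0.4514 -0.1179] deg [ 0.0095 -0.0246 -0.0103]
```

```bash
python3 -m creep '[[0.0,[0.002,-0.0004,0],[0,0,0]],[0,[0,0,0],[0,0,0]],[0.02,[0,0,0],[0,0,0]],[0.02,[0,0,0],[0,0,0]]]'
python3 -c "
from plan import *
st(); err(*pose(.06,.0586))"
python3 -m creep '[[0.0,[0,0,0],[0,0,0]],[0,[0,0,0],[0,0,0]],[0,[0,0,0],[0,0,0]]]' 30
python3 -c "
from plan import *
st(); err(*pose(.06,.0586))"
```

```text
clock: 7.32
eef_pos: [0.5454, -0.0123, 0.1984]
tool_rot: [[0.995, -0.078, 0.059], [-0.077, -0.997, -0.005], [0.06, -0.0, -0.998]]
contact_force: [-0.1, 0.1, -0.2]
finger_gap: 0.0201
t 7.325 q [-0.134   0.4157  1.6504  0.004   1.016  -0.0583] gap 0.02005246893682079
p [ 0.5454 -0.0123  0.1984] Ftool [-0.1653 -0.065   0.1685] Mtool [-0.0123 -0.0165  0.0379]
err tool-frame mm [-0.3802  0.0463 -0.0918] deg [-0.0004  0.0179 -0.0105]
clock: 7.7
eef_pos: [0.5456, -0.0124, 0.1985]
tool_rot: [[0.995, -0.078, 0.06], [-0.078, -0.997, -0.005], [0.06, 0.0, -0.998]]
contact_force: [-0.5, 0.8, 1.8]
finger_gap: 0.0096
t 7.7 q [-0.1341  0.4157  1.6501  0.0039  1.0158 -0.0583] gap 0.0095700805060911
p [ 0.5456 -0.0124  0.1985] Ftool [-0.4227 -0.7504 -1.8088] Mtool [ 0.1367  0.0574 -0.0265]
err tool-frame mm [-0.5763 -0.0071 -0.0248] deg [ 0.0037 -0.0043 -0.0125]
```

```bash
cat > m.py <<'E'
from plan import *
s=arm.get_state(); R=np.array(s["tool_rot"]); F=R.T@s["contact_force"]; M=R.T@s["moment"]
B=rot(yaw,0); B0=np.c_[B[:,0],-B[:,1],-B[:,2]]
tx=B0.T@R[:,0]; tz=B0.T@R[:,2]
FB=B.T@np.array(s["contact_force"])
print("t %.2f turn %.3f lean %.4f  Mz %.3f  Frot %s gap %.4f"%(s["clock"],np.arctan2(tx[1],tx[0]),np.arctan2(tz[0],tz[2]),M[2],FB,s["finger_gap"]), "err",1e3*B.T@(pose(.06,.0586)[0]-np.array(s["eef_pos"])))
E
python3 m.py
python3 -m creep '[[0,[0,0,0.00024],[0,0,5.75]],[0,[0,0,0.00024],[0,0,5.75]]]' >/dev/null; python3 m.py
python3 -m creep '[[0,[0,0,0.00024],[0,0,5.75]],[0,[0,0,0.00024],[0,0,5.75]]]' >/dev/null; python3 m.py
```

```text
t 7.70 turn 0.000 lean 0.0601  Mz -0.027  Frot [-0.5304  0.7506  1.7802] gap 0.0096 err [-0.5768  0.0072 -0.0099]
t 7.95 turn 0.204 lean 0.0601  Mz -0.167  Frot [-0.7958  1.5984  2.2741] gap 0.0096 err [-0.6079 -0.0267  0.4683]
t 8.20 turn 0.405 lean 0.0601  Mz -0.043  Frot [-0.2505  0.9897  2.3246] gap 0.0096 err [-0.6396 -0.0307  0.9519]
```

```bash

python3 -m creep '[[0,[0,0,0.00024],[0,0,5.75]],[0,[0,0,0.00012],[0,0,2.85]]]' >/dev/null; python3 m.py
python3 -m creep '[[0,[0,0,0.00012],[0,0,2.85]],[0,[0,0,0.00012],[0,0,2.85]]]' >/dev/null; python3 m.py
python3 -m creep '[[0,[0,0,0.00012],[0,0,2.85]],[0,[0,0,0.00012],[0,0,2.85]]]' >/dev/null; python3 m.py
python3 -m creep '[[0,[0,0,0.00012],[0,0,2.85]],[0,[0,0,0.00012],[0,0,2.85]]]' >/dev/null; python3 m.py
```

```text
t 8.45 turn 0.555 lean 0.0601  Mz -0.053  Frot [0.8155 1.2392 1.9029] gap 0.0096 err [-0.675  -0.072   1.3039]
t 8.70 turn 0.654 lean 0.0601  Mz -0.079  Frot [-1.0677  0.9009  1.4819] gap 0.0095 err [-0.7012 -0.0414  1.5468]
t 8.95 turn 0.753 lean 0.0601  Mz -0.043  Frot [-0.2719  1.808   1.8688] gap 0.0094 err [-0.7053 -0.0579  1.7625]
t 9.20 turn 0.853 lean 0.0602  Mz -0.162  Frot [0.349  1.6268 2.407 ] gap 0.0093 err [-0.7446 -0.0641  1.999 ]
```

```bash
cat > mm.py <<'E'
from plan import *
import sys
B=rot(yaw,0); B0=np.c_[B[:,0],-B[:,1],-B[:,2]]
mz=[];f=[]
for i in range(4):
    if i: arm.capture("scene")
    s=arm.get_state(); R=np.array(s["tool_rot"]); mz.append((R.T@s["moment"])[2]); f.append(B.T@np.array(s["contact_force"]))
tx=B0.T@R[:,0]; tz=B0.T@R[:,2]; tu=np.arctan2(tx[1],tx[0])
print("t %.2f turn %.3f lean %.4f  Mz %.3f %s  F %s gap %.4f"%(s["clock"],tu,np.arctan2(tz[0],tz[2]),np.mean(mz),np.array(mz),np.mean(f,0),s["finger_gap"]))
open("log.txt","a").write("%f %f %s\n"%(s["clock"],tu," ".join("%.4f"%m for m in mz)))
E
python3 mm.py
for i in 1; do
python3 -m creep '[[0,[0,0,0.00012],[0,0,2.85]]]' >/dev/null; python3 mm.py
python3 -m creep '[[0,[0,0,0.00012],[0,0,2.85]]]' >/dev/null; python3 mm.py
python3 -m creep '[[0,[0,0,0.00012],[0,0,2.85]]]' >/dev/null; python3 mm.py
done
```

```text
t 9.35 turn 0.850 lean 0.0601  Mz -0.012 [-0.1619 -0.0359  0.0884  0.0628]  F [0.357  1.6062 1.3162] gap 0.0093
t 9.62 turn 0.899 lean 0.0601  Mz -0.019 [-0.0681 -0.0361  0.0068  0.0222]  F [-0.0385  1.9595  2.2072] gap 0.0094
t 9.90 turn 0.949 lean 0.0601  Mz -0.018 [-0.0654 -0.0903  0.0594  0.0246]  F [-0.3955  2.1277  1.9501] gap 0.0096
t 10.18 turn 0.998 lean 0.0601  Mz -0.015 [-0.1208  0.0113  0.0557 -0.0081]  F [0.2343 2.7152 2.5451] gap 0.0096
```

```bash
cat > m1.py <<'E'
from plan import *
B=rot(yaw,0); B0=np.c_[B[:,0],-B[:,1],-B[:,2]]
s=arm.get_state(); R=np.array(s["tool_rot"]); mz=(R.T@s["moment"])[2]; f=B.T@np.array(s["contact_force"])
tx=B0.T@R[:,0]; tz=B0.T@R[:,2]; tu=np.arctan2(tx[1],tx[0])
if tu<-.5: tu+=2*np.pi
print("t %.2f turn %.3f q6 %.3f lean %.4f Mz %.3f e6 %.3f F %s M %s gap %.4f"%(s["clock"],tu,s["joint_pos"][5],np.arctan2(tz[0],tz[2]),mz,s["joint_efforts"][5],f,B.T@s["moment"],s["finger_gap"]))
open("log1.txt","a").write("%f %f %f %f %s\n"%(s["clock"],tu,mz,s["joint_efforts"][5]," ".join("%.3f"%v for v in f)))
E
c(){ python3 m1.py; }
c
python3 -m creep '[[0,[0,0,0.0001],[0,0,2]]]' >/dev/null; c
python3 -m creep '[[0,[0,0,0.0001],[0,0,2]]]' >/dev/null; c
python3 -m creep '[[0,[0,0,0.0001],[0,0,2]]]' >/dev/null; c
python3 -m creep '[[0,[0,0,0.0001],[0,0,2]]]' >/dev/null; c
python3 -m creep '[[0,[0,0,0.0001],[0,0,2]]]' >/dev/null; c
```

```text
t 10.18 turn 0.998 q6 0.939 lean 0.0601 Mz -0.008 e6 0.528 F [0.827  3.7785 2.5001] M [ 0.5021 -0.081   0.0383] gap 0.0096
t 10.30 turn 1.035 q6 0.976 lean 0.0601 Mz -0.079 e6 -1.532 F [0.2296 3.2634 3.5829] M [ 0.5254 -0.106   0.1104] gap 0.0095
t 10.43 turn 1.072 q6 1.012 lean 0.0601 Mz -0.109 e6 -0.946 F [0.3916 3.635  3.3422] M [ 0.5782 -0.1585  0.1444] gap 0.0094
t 10.55 turn 1.107 q6 1.048 lean 0.0601 Mz -0.031 e6 -0.859 F [0.524  3.7972 3.2713] M [ 0.6357 -0.142   0.0693] gap 0.0096
t 10.68 turn 1.142 q6 1.083 lean 0.0602 Mz -0.054 e6 -0.846 F [0.907  3.7634 5.8325] M [ 0.694  -0.1418  0.096 ] gap 0.0095
t 10.80 turn 1.177 q6 1.118 lean 0.0601 Mz -0.061 e6 -0.843 F [0.5148 3.0518 4.8185] M [ 0.6129 -0.1592  0.0976] gap 0.0095
```

```bash
c(){ python3 m1.py; }
python3 -m creep '[[0,[0,0,0.00006],[0,0,2]]]' >/dev/null; c
python3 -m creep '[[0,[0,0,0.00006],[0,0,2]]]' >/dev/null; c
python3 -m creep '[[0,[0,0,0.00006],[0,0,2]]]' >/dev/null; c
python3 -m creep '[[0,[0,0,0.00006],[0,0,2]]]' >/dev/null; c
python3 -m creep '[[0,[0,0,0.00006],[0,0,2]]]' >/dev/null; c
python3 -m creep '[[0,[0,0,0.00008],[0,0,2]]]' >/dev/null; c
```

```text
t 10.93 turn 1.212 q6 1.153 lean 0.0601 Mz -0.050 e6 -0.839 F [0.2747 3.7564 4.6425] M [ 0.6449 -0.2152  0.0892] gap 0.0092
t 11.05 turn 1.247 q6 1.188 lean 0.0601 Mz -0.061 e6 -0.840 F [0.8644 3.1969 4.0038] M [ 0.7253 -0.2561  0.1051] gap 0.0096
t 11.18 turn 1.281 q6 1.222 lean 0.0601 Mz -0.093 e6 -0.839 F [0.8483 4.1824 4.4278] M [ 0.7459 -0.2521  0.1381] gap 0.0095
t 11.30 turn 1.316 q6 1.257 lean 0.0601 Mz -0.055 e6 -0.838 F [-0.2419  3.863   4.2911] M [ 0.7535 -0.2365  0.1008] gap 0.0091
t 11.43 turn 1.351 q6 1.292 lean 0.0600 Mz -0.042 e6 -0.834 F [0.2689 3.4504 4.5098] M [ 0.8093 -0.3221  0.0908] gap 0.0095
t 11.55 turn 1.386 q6 1.327 lean 0.0601 Mz -0.115 e6 -0.827 F [1.0235 3.632  6.3327] M [ 0.7961 -0.311   0.1633] gap 0.0096
```

```bash
c(){ python3 m1.py; }
python3 -m creep '[[0,[0,0,0.00008],[0,0,2]]]' >/dev/null; c
python3 -m creep '[[0,[0,0,0.00008],[0,0,2]]]' >/dev/null; c
python3 -m creep '[[0,[0,0,0.00008],[0,0,2]]]' >/dev/null; c
python3 -m creep '[[0,[0,0,0.00008],[0,0,2]]]' >/dev/null; c
```

```text
t 11.68 turn 1.421 q6 1.362 lean 0.0602 Mz -0.034 e6 -0.821 F [0.4686 4.476  5.9669] M [ 0.7476 -0.2262  0.0791] gap 0.0094
t 11.80 turn 1.456 q6 1.397 lean 0.0602 Mz -0.155 e6 -0.815 F [0.9261 3.6722 6.1564] M [ 0.8087 -0.2536  0.2039] gap 0.0096
t 11.93 turn 1.491 q6 1.432 lean 0.0602 Mz -0.104 e6 -0.808 F [-0.6455  4.0623  6.3578] M [ 0.8616 -0.2087  0.1558] gap 0.0093
t 12.05 turn 1.525 q6 1.467 lean 0.0602 Mz -0.161 e6 -0.802 F [-0.1076  4.0379  8.1774] M [ 0.8289 -0.2224  0.2117] gap 0.0087
```

```bash
python3 m1.py; python3 -m creep '[[0.016,[0,0,0],[0,0,0]],[0.016,[0,0,0],[0,0,0]]]'; python3 m1.py
python3 -c "
from plan import *
save('scene','s5',(240,340,190,260),8)"
```

```text
t 12.05 turn 1.525 q6 1.467 lean 0.0602 Mz -0.161 e6 -0.802 F [-0.1076  4.0379  8.1774] M [ 0.8289 -0.2224  0.2117] gap 0.0087
clock: 12.3
eef_pos: [0.5453, -0.0126, 0.1945]
tool_rot: [[-0.03, -0.998, 0.059], [-1.0, 0.029, -0.005], [0.003, -0.059, -0.998]]
contact_force: [0.5, -0.2, -1.0]
finger_gap: 0.0161
t 12.30 turn 1.523 q6 1.464 lean 0.0589 Mz 0.054 e6 0.068 F [ 0.5436 -0.1896 -1.0341] M [ 0.0033  0.0033 -0.0535] gap 0.0161
```

View pics/s5.png

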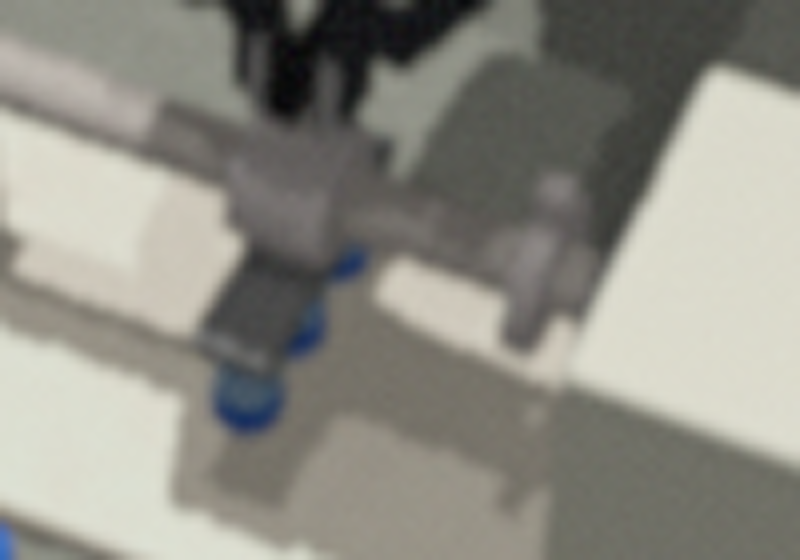

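```bash
python3 -m creep '[[0.04,[0,0,0],[0,0,0]],[0.04,[0,0,0],[0,0,0]],[0.04,[0,0,-0.03],[0,0,0]],[0.04,[0,0,-0.06],[0,0,0]],[0.04,[-0.04,0.03,-0.03],[0,0,0]],[0.04,[-0.06,0.03,0],[0,0,0]],[0.04,[-0.06,0.03,0],[0,0,0]],[0.04,[-0.06,0.03,0],[0,0,0]]]'
python3 -m creep '[[0.04,[-0.06,0.02,0],[0,0,0]],[0.04,[0,0,0],[0,0,0]]]'
python3 -c "
from plan import *
st()
save('scene','s6',(240,340,180,250),8); save('top','t6',(220,320,185,245),8)"
```

```text
clock: 13.35
eef_pos: [0.4302, 0.2006, 0.3074]
tool_rot: [[-0.03, -0.998, 0.06], [-1.0, 0.03, -0.005], [0.003, -0.061, -0.998]]
contact_force: [0.7, 0.2, 0.6]
finger_gap: 0.0398
clock: 13.6
eef_pos: [0.4115, 0.2624, 0.3058]
tool_rot: [[-0.024, -0.998, 0.06], [-1.0, 0.024, -0.004], [0.002, -0.06, -0.998]]
contact_force: [0.7, -1.1, -0.4]
finger_gap: 0.0397
t 13.6 q [ 0.4651  0.2191  1.6201 -0.0318  1.251   2.0693] gap 0.03972549747688109
p [0.4115 0.2624 0.3058] Ftool [ 1.0945 -0.6921  0.4481] Mtool [0.0346 0.0347 0.0037]
```

View pics/s6.png

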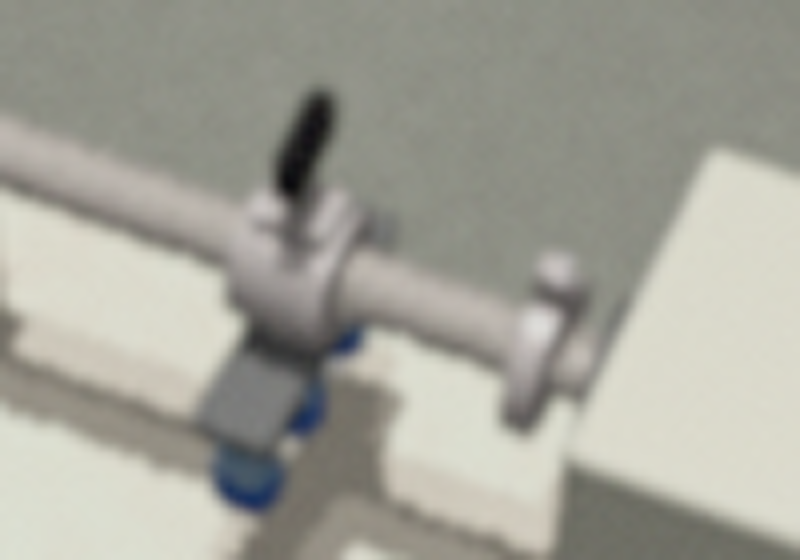

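View pics/t6.png

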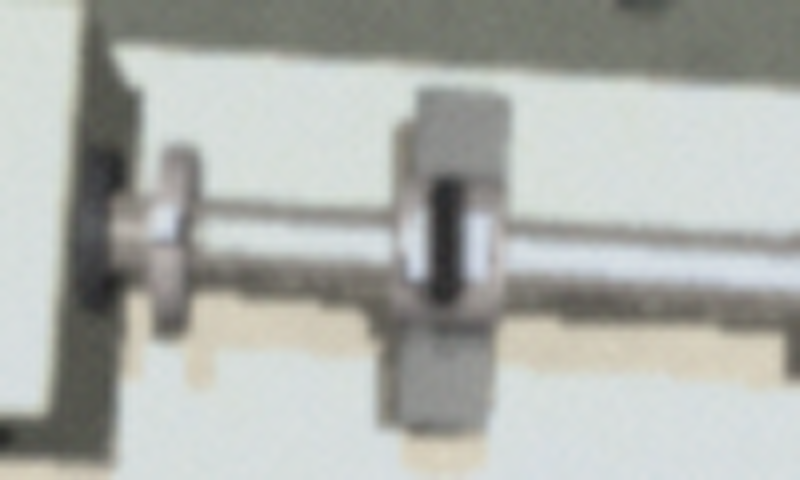

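```bash
cat > ang.py <<'E'
from h import *
import sys
tag=sys.argv[1]; turn=float(sys.argv[2])
X,Y,yaw=.5485,-.0126,-.0775
off={"top":np.array([.347,-.383]),"scene":np.array([.59,-.146])}
def pts(th,L): return (rot(yaw,th)@np.array(L,float).T).T+[X,Y,.14]
c,s=np.cos(turn),np.sin(turn); r=.0606-.0024*turn
box=[(a*c-b*s,a*s+b*c,r+z) for a in(-.005,.005) for b in(-.018,.018) for z in(-.01,.01)]
for n,b in(("top",(270,280,204,226)),("scene",(272,284,188,208))):
    im=cv2.imread(f"pics/{tag}{n}_full.png" if 0 else f"pics/{'t' if n=='top' else 's'}{tag}_full.png").astype(int).sum(2)
    sub=im[b[2]:b[3],b[0]:b[1]]
    w=np.clip((330-sub)/270.,0,1); yy,xx=np.mgrid[b[2]:b[3],b[0]:b[1]]
    print(n,"meas",(w*xx).sum()/w.sum(),(w*yy).sum()/w.sum(),w.sum())
    for th in(0,.03,.06,.09):
        h=cv2.convexHull((proj(n,pts(th,box))+off[n]).astype(np.float32)); m=cv2.moments(h)
        print(th,m["m10"]/m["m00"],m["m01"]/m["m00"],m["m00"])
    if n=="top":
        print(sub)
        # tab end face
        for th in(0,.03,.06,.09): print("tab",th,(proj(n,pts(th,[(-.005,.087,.044),(.005,.087,.044)]))+off[n]).ravel())
        print(im[206:222,237:245])
        for yy in(-.1,-.05,.05): print("axis row",yy,proj(n,pts(0,[(0,yy,0)]))+off[n])
E
python3 ang.py 6 1.525
```

```text
top meas 275.14747431506856 215.45087756849315 34.60740740740741
0 275.93822457408413 212.7077374958309 71.01152113592252
0.03 275.8902573472605 213.41130229189375 70.03254159260541
0.06 275.8424329020516 214.1180405305867 68.97778433840722
0.09 275.79482646047603 214.82720708978079 67.84849184099585
[[388 361 409 427 423 427 416 431 428 438]
 [385 352 403 419 410 405 420 424 422 430]
 [382 353 390 397 367 358 348 370 388 402]
 [398 384 384 349 275 229 241 276 328 362]
 [425 422 398 338 209 147 168 215 313 372]
 [453 456 429 306 175 138 167 220 333 416]
 [466 484 455 329 173 144 155 233 351 433]
 [490 519 523 381 202 130 169 258 412 510]
 [535 572 576 405 197 135 168 298 494 611]
 [577 611 581 408 208 143 175 310 509 638]
 [609 645 606 413 206 141 175 299 514 640]
 [614 644 605 420 214 143 166 300 516 634]
 [558 641 608 423 206 151 170 303 519 637]
 [473 616 610 422 201 137 180 305 522 637]
 [438 590 597 413 216 157 176 299 507 630]
 [404 527 510 360 199 148 163 279 461 576]
 [376 385 351 263 167 158 169 227 385 486]
 [414 380 308 243 146 146 160 258 388 457]
 [409 388 325 262 193 16
[... 604 characters left out ...]
 348 472]
 [521 552 569 561 516 355 360 508]
 [451 472 470 461 442 357 344 451]
 [410 451 503 515 494 430 351 394]
 [387 430 500 523 506 436 355 374]
 [336 397 481 500 482 416 325 327]
 [309 386 466 474 458 401 289 278]
 [333 390 437 470 451 383 294 281]
 [439 439 426 445 416 375 306 372]]
axis row -0.1 [[315.8509 218.7617]]
axis row -0.05 [[295.9871 217.4561]]
axis row 0.05 [[256.3584 214.8514]]
scene meas 277.5555382942365 198.453394438403 47.68148148148148
0 277.13369302727995 199.4306562713228 92.9800499540288
0.03 277.41143232119987 198.95558069260557 92.69105343869887
0.06 277.6883510702907 198.4940328847971 92.33340633800253
0.09 277.96419213797543 198.04642510284978 91.90803586319089
```

```bash
python3 - <<'E'
from plan import *
from scipy.optimize import curve_fit
d=np.loadtxt("log1.txt"); d=d[(d[:,1]>1.15)&(d[:,0]<12.1)]
f=lambda x,c,x0,s: c+s*np.maximum(0,x-x0)
for col in(3,):
    p,cv=curve_fit(f,d[:,1],d[:,col],[-.84,1.33,.18]); print(p,np.sqrt(np.diag(cv)))
p,cv=curve_fit(lambda x,c,x0:f(x,c,x0,-.2),d[:,1],d[:,2],[-.07,1.33]); print("Mz",p,np.sqrt(np.diag(cv)))
rows([pose(.06,.0549+.1,1.525,.0008),pose(.06,.0549,1.525,.0008)])
E
```

```text
[-0.8397  1.3179  0.1813] [0.0006 0.0076 0.0083]
Mz [-0.0597  1.2117] [0.0368 0.192 ]
1 [[np.float64(0.0533), np.float64(-0.0266), np.float64(0.004)], [np.float64(0.0), np.float64(-0.0), np.float64(0.05)]]
2 [[np.float64(0.0533), np.float64(-0.0266), np.float64(0.004)], [np.float64(0.0), np.float64(-0.0), np.float64(0.05)]]
3 [[np.float64(0.0533), np.float64(-0.0267), np.float64(0.004)], [np.float64(0.0), np.float64(-0.0), np.float64(0.05)]]
4 [[np.float64(0.0533), np.float64(-0.0267), np.float64(0.004)], [np.float64(0.0), np.float64(-0.0), np.float64(0.05)]]
5 [[np.float64(0.0533), np.float64(-0.0267), np.float64(0.004)], [np.float64(0.0), np.float64(-0.0), np.float64(0.05)]]
6 [[np.float64(0.0), np.float64(0.0), np.float64(0.05)], [np.float64(0.0), np.float64(0.0), np.float64(0.0)]]
7 [[np.float64(0.0), np.float64(0.0), np.float64(0.05)], [np.float64(0.0), np.float64(0.0), np.float64(0.0)]]
```

```bash
python3 -m creep '[[0.04,[0.0535,-0.0265,0.004],[0,0,0]],[0.04,[0.0535,-0.0265,0.004],[0,0,0]],[0.04,[0.0535,-0.0265,0.004],[0,0,0]],[0.04,[0.0535,-0.0265,0.004],[0,0,0]],[0.04,[0.0535,-0.0265,0.004],[0,0,0.2]],[0.04,[0,0,0],[0,0,0]]]'; python3 -c "
from plan import *
err(*pose(.06,.0549+.1,1.525,.0008)); rows([pose(.06,.0549,1.525,.0008)])"
```

```text
clock: 14.45
eef_pos: [0.5397, -0.0178, 0.2942]
tool_rot: [[-0.04, -0.997, 0.06], [-0.999, 0.04, -0.006], [0.004, -0.06, -0.998]]
contact_force: [-0.4, 0.2, -0.3]
finger_gap: 0.0401
err tool-frame mm [-6.6644  0.6368 -0.4517] deg [-0.0015 -0.0785 -0.4633]
1 [[np.float64(-0.0034), np.float64(0.0003), np.float64(0.0498)], [np.float64(-0.0), np.float64(-0.04), np.float64(-0.23)]]
2 [[np.float64(-0.0034), np.float64(0.0003), np.float64(0.0498)], [np.float64(-0.0), np.float64(-0.04), np.float64(-0.23)]]
```

```bash
python3 -m creep '[[0.04,[-0.0067,0.0006,0.02],[0,-0.1,-0.4]],[0.04,[0,0,0.03],[0,0,0]],[0.04,[0,0,0.03],[0,0,0]],[0.04,[0,0,0.0195],[0,0,0]],[0.04,[0,0,0],[0,0,0]]]'; python3 -c "
from plan import *
err(*pose(.06,.0549,1.525,.0008)); save('scene','s7',(240,340,180,250),8)"; python3 m1.py
```

```text
clock: 15.08
eef_pos: [0.5431, -0.0066, 0.1942]
tool_rot: [[-0.027, -0.998, 0.057], [-1.0, 0.027, -0.003], [0.001, -0.057, -0.998]]
contact_force: [0.3, 0.2, 0.4]
finger_gap: 0.0397
err tool-frame mm [ 4.9111 -2.3629 -0.4189] deg [0.1645 0.0994 0.2534]
t 15.12 turn 1.520 q6 1.471 lean 0.0589 Mz -0.014 e6 -0.004 F [ 0.1591 -0.2731 -0.3059] M [-0.002   0.0173  0.0137] gap 0.0400
```

View pics/s7.png

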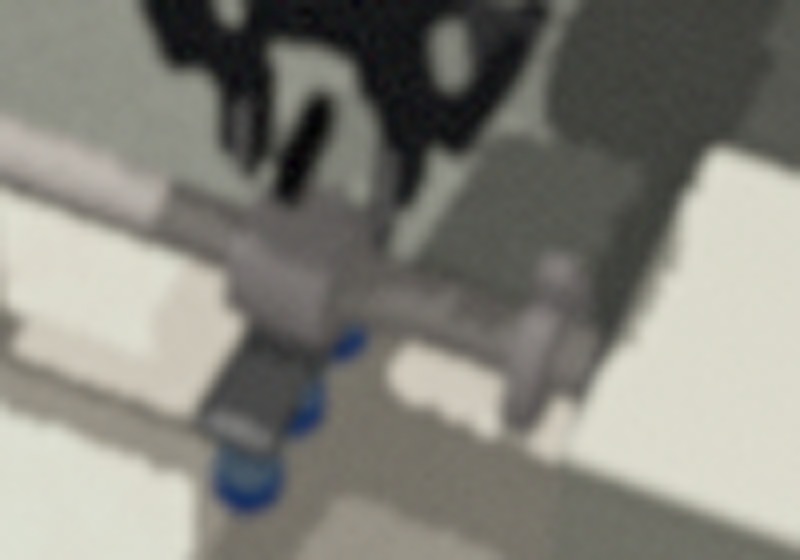

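```bash
python3 -m creep '[[0.04,[0.0049,-0.0024,-0.0004],[0.15,0.1,0.25]],[0.04,[0,0,0],[0,0,0]],[0.04,[0,0,0],[0,0,0]]]'; python3 -c "
from plan import *
err(*pose(.06,.0549,1.525,.0008))"; python3 m1.py
```

```text
clock: 15.5
eef_pos: [0.5466, -0.0111, 0.1963]
tool_rot: [[-0.031, -0.998, 0.063], [-1.0, 0.031, -0.005], [0.003, -0.063, -0.998]]
contact_force: [0.6, -0.2, -0.3]
finger_gap: 0.0401
err tool-frame mm [0.4709 1.4372 1.3877] deg [-0.1941 -0.0122  0.0572]
t 15.50 turn 1.524 q6 1.468 lean 0.0634 Mz -0.000 e6 -0.006 F [ 0.6318 -0.1244 -0.2713] M [-0.0521  0.0261 -0.0029] gap 0.0401
```

```bash
python3 -m creep '[[0.03,[0.0005,0.0014,0.0014],[-0.2,0,0.05]],[0.03,[0,0,0],[0,0,0]]]'; python3 m1.py; python3 -c "
from plan import *
err(*pose(.06,.0549,1.525,.0008))"; python3 -m creep '[[0.0,[0,0,0],[0,0,0]],[0,[0,0,0],[0,0,0]],[0,[0,0,0],[0,0,0]],[0,[0,0,0],[0,0,0]]]' 30;  python3 m1.py; python3 -c "
from plan import *
err(*pose(.06,.0549,1.525,.0008))"
```

```text
clock: 15.75
eef_pos: [0.545, -0.0114, 0.1942]
tool_rot: [[-0.032, -0.998, 0.059], [-0.999, 0.031, -0.005], [0.003, -0.059, -0.998]]
contact_force: [-0.5, -0.2, 0.1]
finger_gap: 0.0303
t 15.75 turn 1.525 q6 1.468 lean 0.0587 Mz -0.015 e6 0.001 F [-0.4331 -0.2627  0.1456] M [ 0.0009 -0.0042  0.0153] gap 0.0303
err tool-frame mm [ 0.093  -0.3335 -0.5815] deg [ 0.0726 -0.0083  0.0165]
clock: 16.25
eef_pos: [0.5451, -0.0119, 0.1944]
tool_rot: [[-0.031, -0.998, 0.059], [-1.0, 0.031, -0.006], [0.004, -0.059, -0.998]]
contact_force: [-1.1, -5.0, 1.0]
finger_gap: 0.0094
t 16.25 turn 1.525 q6 1.468 lean 0.0591 Mz -0.119 e6 0.074 F [-0.7154 -5.1096  1.0095] M [-0.9509  0.1509  0.0624] gap 0.0094
err tool-frame mm [-0.3352 -0.1717 -0.4161] deg [ 0.0524 -0.0514  0.0251]
```

```bash
c(){ python3 m1.py; }
python3 -m creep '[[0,[0.0005,0,0],[0,0,0]]]' >/dev/null; c
python3 -m creep '[[0,[0,0,0.00008],[0,0,2]]]' >/dev/null; c
python3 -m creep '[[0,[0,0,0.00008],[0,0,2]]]' >/dev/null; c
python3 -m creep '[[0,[0,0,0.00008],[0,0,2]]]' >/dev/null; c
```

```text
t 16.38 turn 1.525 q6 1.467 lean 0.0591 Mz -0.094 e6 0.125 F [-0.7385 -1.3036  1.326 ] M [-0.1906  0.1403  0.0826] gap 0.0095
t 16.50 turn 1.561 q6 1.504 lean 0.0592 Mz -0.157 e6 -1.491 F [-0.8501 -3.9355  4.2335] M [-0.4029  0.243   0.1332] gap 0.0096
t 16.62 turn 1.597 q6 1.540 lean 0.0593 Mz -0.147 e6 -0.853 F [-1.3039 -1.7853  5.0184] M [-0.3908  0.2519  0.1243] gap 0.0098
t 16.75 turn 1.632 q6 1.574 lean 0.0594 Mz -0.167 e6 -0.774 F [-1.8744 -1.2768  6.0339] M [-0.3303  0.2504  0.1479] gap 0.0092
```

```bash
c(){ python3 m1.py; }
python3 -m creep '[[0,[0,0,0.00008],[0,0,2.1]]]' >/dev/null; c
python3 -m creep '[[0,[0,0,0],[0,0,0]]]' >/dev/null; c
python3 -m creep '[[0.016,[0,0,0],[0,0,0]],[0.016,[0,0,0],[0,0,0]]]'; c
```

```text
t 16.88 turn 1.668 q6 1.611 lean 0.0594 Mz -0.120 e6 -0.847 F [-1.5196 -2.3183  5.7251] M [-0.3529  0.3305  0.0993] gap 0.0097
t 17.00 turn 1.668 q6 1.611 lean 0.0593 Mz -0.046 e6 0.612 F [-2.7622 -2.4924  5.9629] M [-0.3282  0.3263  0.0269] gap 0.0096
clock: 17.25
eef_pos: [0.5451, -0.0118, 0.1938]
tool_rot: [[-0.172, -0.983, 0.059], [-0.985, 0.172, -0.005], [-0.006, -0.059, -0.998]]
contact_force: [-0.5, -0.6, -0.5]
finger_gap: 0.0159
t 17.25 turn 1.666 q6 1.609 lean 0.0589 Mz -0.052 e6 0.032 F [-0.411  -0.6825 -0.4791] M [-0.0161  0.0914  0.0511] gap 0.0159
```

```bash
python3 -m creep '[[0.04,[0,0,0],[0,0,0]],[0.04,[0,0,0],[0,0,0]],[0.04,[0,0,-0.03],[0,0,0]],[0.04,[0,0,-0.06],[0,0,0]],[0.04,[-0.04,0.03,-0.03],[0,0,0]],[0.04,[-0.06,0.02,0],[0,0,0]],[0.04,[-0.06,0.02,0],[0,0,0]],[0.04,[-0.06,0.02,0],[0,0,0]]]'
python3 -m creep '[[0.04,[-0.06,0.02,0],[0,0,0]],[0.04,[0,0,0],[0,0,0]],[0.04,[0,0,0],[0,0,0]]]'
python3 -c "
from plan import *
st()
save('scene','s8',(240,340,180,250),8); save('top','t8',(220,320,185,245),8)"; python3 ang.py 8 1.667 | grep -v '\['
```

```text
clock: 18.25
eef_pos: [0.4872, 0.2204, 0.3099]
tool_rot: [[-0.172, -0.983, 0.06], [-0.985, 0.172, -0.005], [-0.006, -0.059, -0.998]]
contact_force: [1.8, -0.4, -0.2]
finger_gap: 0.04
clock: 18.62
eef_pos: [0.4783, 0.2802, 0.3087]
tool_rot: [[-0.171, -0.984, 0.059], [-0.985, 0.171, -0.005], [-0.005, -0.059, -0.998]]
contact_force: [0.6, 0.5, -0.3]
finger_gap: 0.0401
t 18.625 q [ 0.4393  0.3162  1.47   -0.0307  1.3046  2.1895] gap 0.04006296925923891
p [0.4783 0.2802 0.3087] Ftool [-0.5779 -0.5076  0.3412] Mtool [-0.0321  0.0435  0.0138]
top meas 275.1109467455621 215.22907861369393 35.05185185185186
0 275.93485101788656 212.72934568875402 68.39882146636955
0.03 275.8850004569388 213.42898872280622 67.94419352640398
0.06 275.83664492907104 214.13180384013774 67.45862555457279
0.09 275.7885382428075 214.8370913850792 66.90031336643733
scene meas 277.5347207623853 198.56870576693996 52.855555555555554
0 277.1369723966537 199.52128148885888 84.91140529955737
0.03 277.413535873417 199.04944734722366 84.24359304341488
0.06 277.68926861937075 198.5910865778036 83.51880510966294
0.09 277.9639058455687 198.146580145929 82.73785785445943
```

View pics/s8.png

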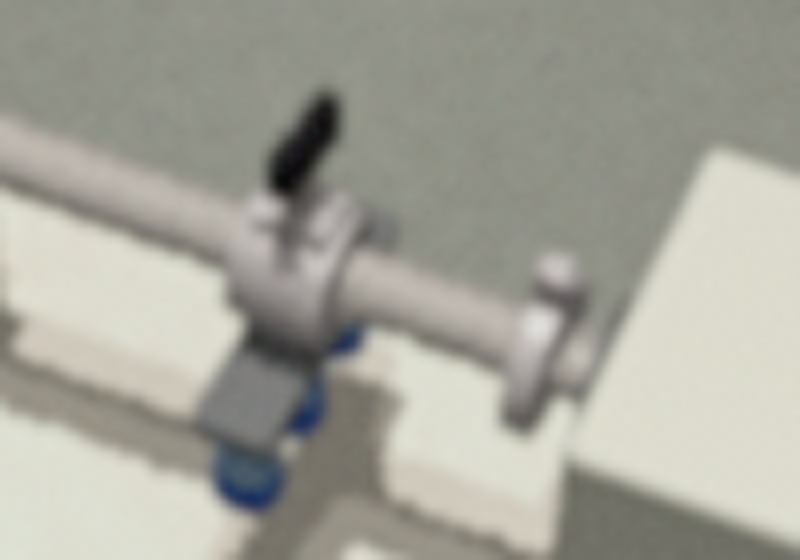

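View pics/t8.png

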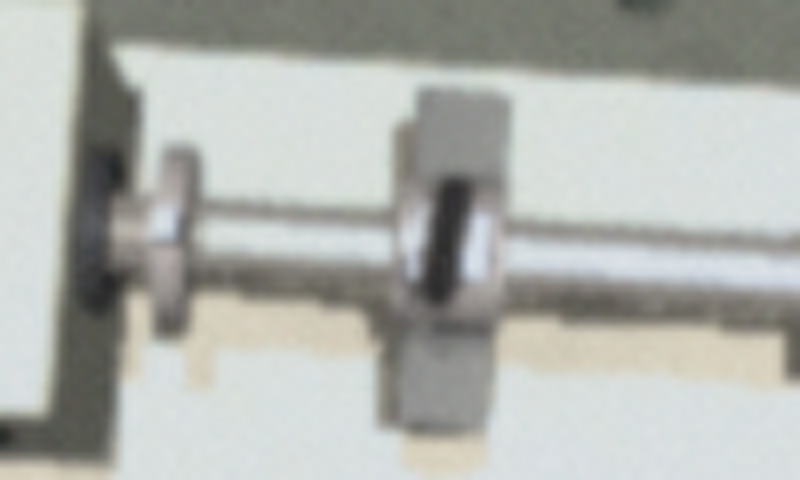

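View pics/t8_full.png

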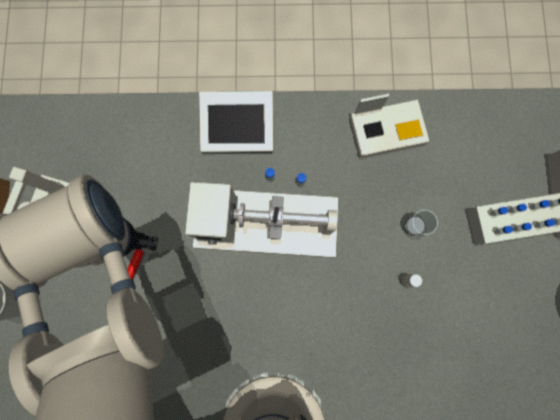

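```bash
python3 -c "
from station import arm
print(arm.job_done())"
```

```text
the job is handed in; nothing more can be done
None
```

I swung the collar square over the flat, tightened the thumbscrew about 20° past first contact, let go and handed the job in at about 18.7 s.

- **Swing:** The collar started about 0.69 rad from upright. I swung it by the grip bar to 0.06 rad, which matches the flat as read from the tab (0.04–0.06 rad).
- **Tightening:** The foot met the flat at about 1.32 rad, inside the range given for the flat. I stopped at 1.667 rad, which is about 0.35 rad or 20° past contact. Partway through I opened the jaws and moved clear, so the foot could settle on the flat and I could look.
- **Last pictures:** The bar stands where it was left, the tab has not moved, and the vials behind the rotator, the beaker and the jar stand as before. The arm hides the wash bottle and part of the screwdriver in the last picture. It was never brought near the bottle, and no contact force showed.

**Doubts:**
- **Lean:** The two cameras disagree a little on the bar's lean, about 0.08 rad from the top and 0.05–0.06 from the scene camera. The tool itself read 0.06, so I trust squareness to about ±0.03 rad.
- **Contact point:** The wrist-torque readings were too noisy to place first contact well (their fit gave 1.21 ± 0.19 rad). I used the smooth last-joint effort instead, whose fit was good to about ±0.01 rad.

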